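# Return the reference plate from the clamp to its labelled bay

### The arm

A 6-joint arm with a two-finger parallel gripper is mounted at the origin on the work surface. World frame = base frame: x ahead of the robot, y to its left, z up, the work surface at z = 0. Lengths are in m, angles in rad, forces in N, time in s.
With the tool pointing down it reaches from about 0.25 to 0.775 m from the base axis. Payload 4 kg.
Tool frame: the origin (TCP) lies midway between the tips of the shut fingers; the grasp point (between the pads) lies 19 mm behind it; z points along the fingers, y is the line along which they close (so a half turn about z gives the same grasp; the last joint's range is limited). The gripper opens to 94 mm and grips with 3 to 60 N. Pads are 16 mm wide; open, the fingers measure 119 mm over their backs; the gripper's body (75 mm by 177 mm) begins 78 mm behind the grasp point.
Start: joints at [1.186, 0.087, 1.371, -0, 1.684, -0.103], TCP at [0.153, 0.528, 0.206] pointing down, gripper open.
Joint ranges: [-3.1, 3.1], [-0.76, 2.03], [0.27, 2.55], [-1.08, 4.22], [0.17, 2.65], [-2.57, 2.57]. Speed limits (rad/s): [2.79, 2.79, 3.14, 3.14, 3.14, 3.14].

### API

Orientations are given as [roll, pitch, yaw] about the fixed x, y, z axes, in that order (R = Rz(yaw) Ry(pitch) Rx(roll)).
In Python, from bench import robot gives the robot as it stands.
- The arm moves only by the tool servo_tool, never from a script. Its argument "moves" is a list of rows, each a list of 5 numbers: the shift along the tool's x, y, z in units of 25 mm (1.0 is 25 mm), then the turn about the tool's z in units of 6 degrees (1.0 is 6 degrees), then the closure, from 0 (fully open) to 1 (shut). In form: [[dx, dy, dz, yaw, gripper], ...]. A call has 1 to 10 rows; each row is the pose to reach, as a shift and turn from the pose commanded when the call began, along the tool's axes at that moment; what a row does not reach only later rows make up. A row lasts 1/12 s, in which the tool goes at most 41.7 mm and 7.16 degrees, less where a joint would pass 70% of its speed; a pose out of reach is approached as far as the arm can. A call with a gripper value outside its range is refused whole. The fingers move at their own pace and stop on an object; the grip force is fixed at half the most. Time passes only in rows, so rows that repeat a pose let the fingers close. It gives the time, the measured TCP pose, the force, the opening and the grip force at its end, in the units of the state.
- robot.get_obs(): the state, without advancing time (a new reading comes with each control period).
- robot.snapshot(name): name is "scene" or "top"; returns a dict with "image" (384x512x3 uint8, blue, green, red), "fx", "fy", "cx", "cy" (pixels), "eye" and "orientation" of the camera in the world. Camera axes: x right, y down, z forward; pixel columns grow to the right and rows downward; lengths in m; the calibration is good to about 2 mm. A picture is of the moment at which its call begins. There is no depth.
- robot.close_job(): hands the job in; it is judged then, once.
The state is a dict: "time": time; "joint_positions": joint angles; "qvel": joint speeds; "joint_torque": joint torques, N m; "tool_pos": TCP position; "ee_rot": TCP orientation; "wrist_force": force on the tool from outside, world axes, zero at the start; "wrist_torque": the same for the moment, N m; "width": finger opening in m; "finger_force": force on a finger pad.
Only numpy, scipy, OpenCV 4.12 (cv2) and the standard library are available. Lean on these libraries where they do the work, as an engineer would, in place of code of your own. Each camera call takes 0.05 s, during which the arm holds its last target. There are 200 camera calls.

### The job

The rectangular steel reference plate is still held in the specimen clamp. Lift the clamp bar right up and leave it standing open, slide the plate out from under the keeper lip, and lay it gently (not dropped) flat and fully down in its own bay of the storage rack, the one whose label shows a long rectangle. Leave the other block and the things on the bench where they are.

Things in the scene. Friction and masses are not known exactly. Their poses are not given: they have to be found in the camera images.
- plate: The rectangular steel reference plate, 90 (own x) x 40 (own y) x 10 mm thick, about 0.28 kg. Origin at the centre of its underside, z up. At the start it lies on the fixture's anvil, its origin over the fixture's within 2 mm, axes along the fixture's, under the clamp bar, its rear 12 mm (+x end) under the keeper lip.
- fixture: Grey clamp fixture, fixed. Origin on the bench under the anvil's centre, z up. Base 12 mm high, x -65 to 85, y -120 to 110 mm. The dark steel anvil, 96 (x) x 28 (y) mm, top at z = 40, carries the plate, which overhangs it 6 mm each side in y. The clamp bar crosses over the plate along y at x = 13 to 27 mm.
- keeper (a point): Middle of the front lower edge of the dark steel keeper lip, at (33, 0, 53) mm in the fixture frame. The lip is 50 mm wide in y, 7.5 mm thick, and runs back from here to a stop whose face is at x = 48. So the plate can be lifted only after sliding it at least 15 mm toward the fixture's -x, its only open end.
- clamp (a joint): Clamp bar angle: 0 down on the plate, grows as it opens up, 1.57 upright, stop at 1.95. Friction hinge: stays where it is left; about 3 N at the handle moves it. The 14 x 10 mm aluminium bar ends in a round black T-handle rod (12 mm diameter, 110 long, parallel to the hinge axis, the bar meeting its middle).
- clamp_hinge (a point): Point on the hinge axis of the clamp bar, at (20, 80, 58) mm in the fixture frame, between two dark steel lugs 68 mm high; the hinge axis runs along the fixture's x. The bar swings from the fixture's -y side up and over to +y.
- clamp_grip (a point): Grip point on the centre line of the T-handle rod, 32 mm from its middle toward the fixture's -x. It moves with the bar on a circle of 170 mm radius about the hinge axis; with the bar down it is at (-12, -90, 58) mm in the fixture frame.
- bay_plate: The plate's bay: black tray on the rack, its label showing a long rectangle (38 x 16 mm). Origin: pocket centre, on the tray's underside, 12 mm above the bench. Pocket floor 6 mm above the origin, 100 (x) x 48 (y) mm, walls 4 mm thick and 8 high above the floor; both long sides open over the middle 54 mm for fingers (floor there only 30 mm wide, rack top 6 mm below it).
- label (a point): Centre of the top of the white label (42 x 54 mm, flat, 8 mm high, its dark shape raised 2 mm more) of the plate's bay, 76 mm from the bay's origin along its +x. Every bay has one there. The three bays are alike but for the label's shape and stand side by side along y, 85 mm apart, in any order.
- bay_disc: The round block's bay, same tray, label with a disc (26 mm). It holds the disc block. Origin as for bay_plate.
- bay_hex: An empty bay, same tray, label with a hexagon (26 mm); its block is in use elsewhere. Leave it empty. Origin as for bay_plate.
- rack: Fixed grey board under the bays, 175 (x) x 270 (y) x 12 mm. Origin on the bench under the middle bay's pocket centre; its axes are the bays' axes. Rack and fixture stand side by side, either one on the left.
- disc: Bystander: round steel block, 44 mm diameter, 10 mm thick, lying in its bay. Origin at the centre of its underside.
- loupe: Bystander: aluminium eyepiece loupe, 38 mm diameter, 42 mm high, upright. Origin at the centre of its underside.
- oil: Bystander: white bottle, 44 mm diameter, 90 mm high, upright. Origin at the centre of its underside.
- driver: Bystander: screwdriver, 150 mm long, lying along its x. Origin at the middle of its underside.
There are look-alikes about, which are no part of the job. Leave any green look-alike of the plate alone.

How it is judged:
By the outcome, as a careful person would: the job done as asked, in the order asked, and still so for the second after the job is handed in, with the robot touching nothing.
It also fails if it takes over 59 s, if anything falls off the work surface, if the arm or the gripper's body presses on something with over 40 N, if the wrist force passes 120 N, or if a joint passes its speed limit or range.

## Working session

There is one attempt and no reset: what is moved stays moved. The work goes in short steps, Python scripts to look and compute and a tool call to move; the robot and the scene stay as the last step left them, time stands still between calls to the robot, and variables do not carry over. Pictures are saved under pics/ and viewed, at most 10 in all, crops included, and the job is handed in when it is done.

Besides the shell and the picture viewer there is one more tool, called after "Emit:" as a command line: name --pt "numbers of a row" for each row, then --argument value for the rest. servo_tool: Moves the arm, as the interface text tells. Its arguments: {"type":"object","properties":{"moves":{"type":"array"}},"required":["moves"]}

```bash
mkdir -p pics; cat > h.py <<'E'
import numpy as np, cv2, pickle
from bench import robot
def snap(n,f):
    s=robot.snapshot(n); cv2.imwrite(f'pics/{f}.png',s['image']); pickle.dump(s,open(f'pics/{f}.pkl','wb')); return s
def load(f): return pickle.load(open(f'pics/{f}.pkl','rb'))
E
python3 - <<'E'
from h import *
o=robot.get_obs(); print(o['tool_pos'],o['ee_rot'],o['time'])
for n in('top','scene'):
    s=snap(n,n+'0'); print({k:v for k,v in s.items() if k!='image'})
    cv2.imwrite(f'pics/{n}0b.png',cv2.resize(s['image'],(800,600),interpolation=cv2.INTER_CUBIC))
E
```

```text
[0.15273955 0.52778395 0.2043157 ] [-3.13937828e+00 -2.38816347e-04  2.85976392e+00] 0.0
{'fx': 367.94538176946446, 'fy': 367.94538176946446, 'cx': 252.09773623712223, 'cy': 183.1254269471526, 'eye': array([0.36368359, 0.08548598, 1.20162378]), 'orientation': array([-2.96681092, -0.00710248, -1.59126097])}
{'fx': 435.50239074539064, 'fy': 435.50239074539064, 'cx': 254.4519541570921, 'cy': 192.8556535525858, 'eye': array([1.16792057, 0.54443003, 0.95202601]), 'orientation': array([-2.42237376,  0.00441171,  2.21451634])}
```

View pics/top0b.png

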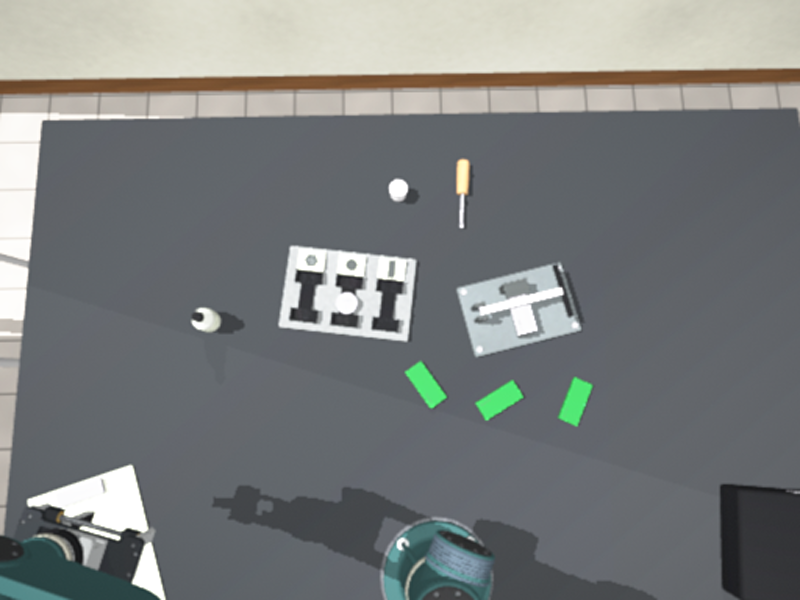

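View pics/scene0b.png

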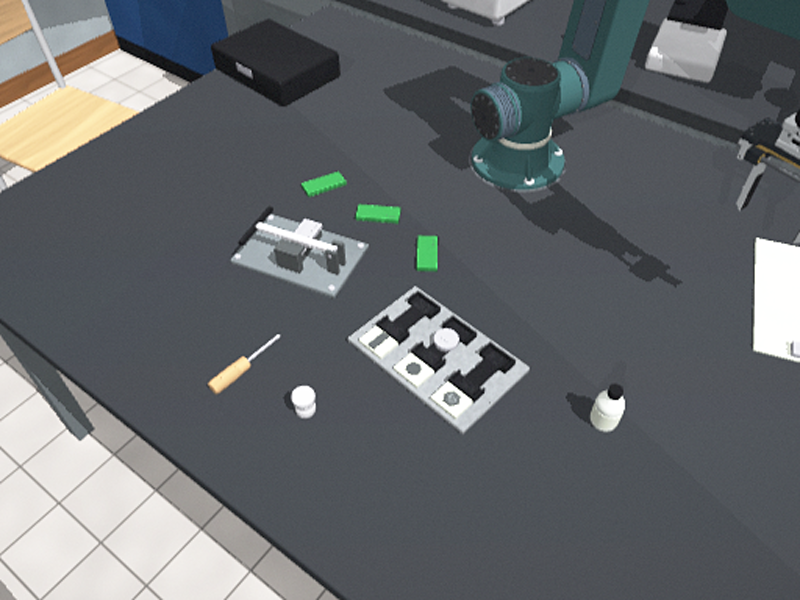

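The top view shows the fixture at about (520,310), with its handle at image right and its open end toward the robot. The plate's bay is the rightmost one, label near (391,268). I'll enlarge both views.

```bash
python3 - <<'E'
from h import *
a=load('top0')['image'][145:245,175:375]; cv2.imwrite('pics/tc.png',cv2.resize(a,None,fx=4,fy=4,interpolation=cv2.INTER_CUBIC))
a=load('scene0')['image'][130:280,143:343]; cv2.imwrite('pics/sc.png',cv2.resize(a,None,fx=4,fy=4,interpolation=cv2.INTER_CUBIC))
E
```

```text
(no output)
```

View pics/tc.png

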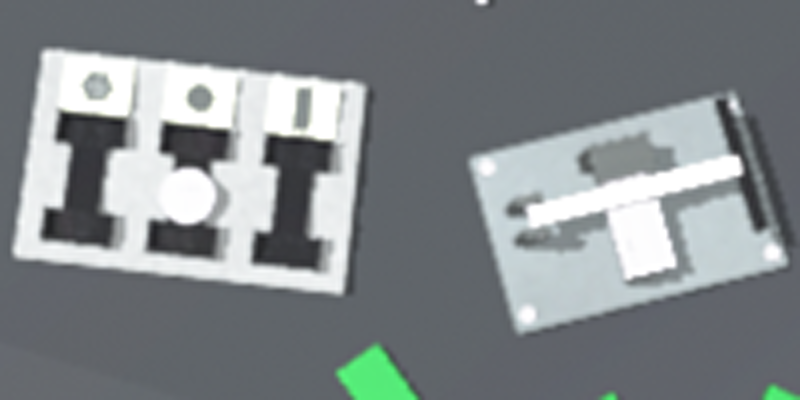

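View pics/sc.png

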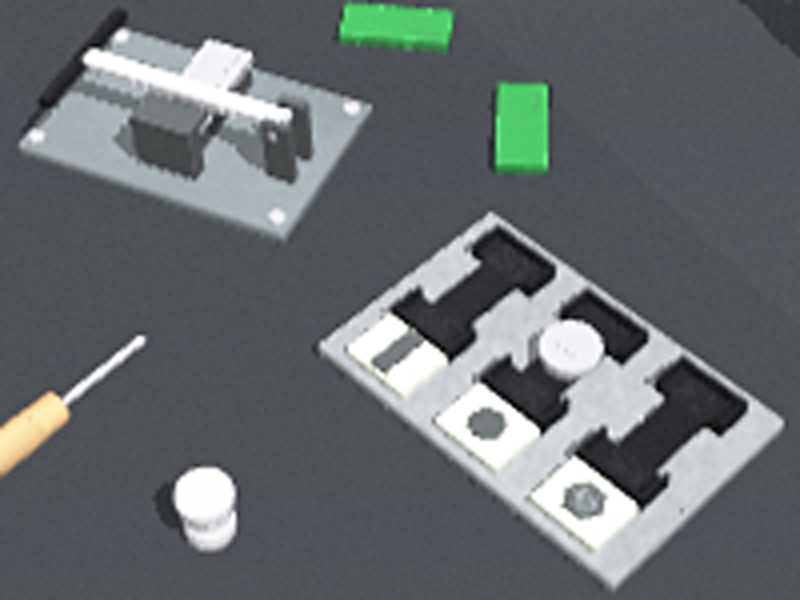

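```bash
cat >> h.py <<'E'
from scipy.spatial.transform import Rotation as R
from scipy.optimize import least_squares
def proj(s,P):
    q=(np.asarray(P)-s['eye'])@R.from_euler('xyz',s['orientation']).as_matrix()
    return np.c_[s['fx']*q[:,0]/q[:,2]+s['cx'],s['fy']*q[:,1]/q[:,2]+s['cy']]
def fit(obs,x0=(.5,0,0),free=0):
    # obs: list of (snap, modelpts mm, pix)
    def w(p,M):
        M=np.array(M,float)/1000
        if free: M[:,0]+=np.where(M[:,0]>5,p[3]-10,np.where(M[:,0]<-5,p[3]+10,0))
        return R.from_euler('z',p[2]).apply(M)+[p[0],p[1],0]
    f=lambda p:np.concatenate([(proj(s,w(p,M))-c).ravel() for s,M,c in obs])
    r=least_squares(f,list(x0)+[0]*free,loss='soft_l1'); return r.x,r.fun.reshape(-1,2)
E
python3 - <<'E'
from h import *
T=load('top0');S=load('scene0')
t=lambda L:np.array(L)/4.+[175-.375,145-.375]; c=lambda L:np.array(L)/4.+[143-.375,130-.375]
B=[(85,110,12),(85,-120,12),(-65,-120,12),(-65,110,12)]
p,r=fit([(T,B,t([(470,158),(735,92),(788,266),(520,333)])),
 (T,[(-45,20,50),(-45,-20,50),(75,-90,58),(-35,-90,58)],t([(625,284),(677,268),(722,100),(762,228)])),
 (S,[B[0],B[1],B[3]],c([(290,233),(20,145),(371,106)])),
 (S,[(75,-90,58),(-35,-90,58)],c([(45,102),(122,12)]))])
print('fix',p,np.round(r,1).tolist())
# rack: x edges at +-(10000)+shift encoded -> x = val/1000 -10+10 ...
X=[(1,1),(1,-1),(-1,-1),(-1,1)]
L=[(4.999,0,0)]
lab=[(97,-58,20),(97,-112,20),(55,-112,20),(55,-58,20)]
def run(T,S,c0):
    obs=[(T,t([(43,47),(368,84),(346,294),(12,257)]),t([(270,74),(343,80),(335,137),(264,131)])),
         (S,c([(613,583),(319,345),(490,212),(783,424)]),c([(408,396),(345,350),(385,312),(450,357)]))]
    def f(p):
        W=lambda M:R.from_euler('z',p[2]).apply(np.array(M)/1000)+[p[0],p[1],0]
        Q=[(p[3]*1000+87.5*a,135*b,12) for a,b in X]
        return np.concatenate([np.r_[(proj(s,W(Q))-A).ravel(),(proj(s,W(lab))-Bq).ravel()] for s,A,Bq in obs])
    r=least_squares(f,c0,loss='soft_l1');return r.x,r.fun.reshape(-1,2)
p,r=run(T,S,[.5,.1,0,.02]); print('rack',p,np.round(r,1).tolist())
print('bay',p[:2]+R.from_euler('z',p[2]).apply([0,-.085,0])[:2])
E
```

```text
fix [ 0.50985663 -0.18369159  0.22925961] [[-0.4, 0.0], [0.2, -0.3], [0.6, -0.0], [-0.6, 0.8], [0.8, -0.9], [0.1, -0.1], [-0.4, -0.2], [-0.1, 1.1], [-1.0, 0.4], [-0.9, -0.1], [0.9, -0.9], [0.4, 0.3], [0.3, 0.2]]
rack [ 0.54689845  0.1719272  -0.13137705  0.01683819] [[0.1, -0.0], [-0.3, -0.3], [-0.4, -0.3], [0.2, -0.3], [0.8, 1.2], [-1.1, 1.5], [-0.5, -0.3], [0.8, -0.6], [0.2, 0.6], [-0.9, -0.2], [0.2, -0.6], [1.1, -1.2], [-1.6, -0.5], [0.2, -0.1], [1.2, 0.8], [-1.1, 0.3]]
bay [0.5357635 0.0876597]
```

```bash
cat >> h.py <<'E'
FIX=(.5099,-.1837,.2293); BAY=(.5358,.0877,-.1314)
def go(frame,pt,yaw=None):
    """units of a move that takes the TCP to pt (mm) in frame; no motion"""
    o=robot.get_obs(); r=R.from_euler('xyz',o['ee_rot'])
    w=R.from_euler('z',frame[2]).apply(np.array(pt)/1000)+[frame[0],frame[1],0]
    d=r.inv().apply(w-o['tool_pos'])/.025
    y=(frame[2] if yaw is None else yaw)-o['ee_rot'][2]; y=(y+np.pi/2)%np.pi-np.pi/2
    cur=R.from_euler('z',-frame[2]).apply(o['tool_pos']-[frame[0],frame[1],0])*1000
    print('t',round(o['time'],2),'cur',cur.round(1),'d',d.round(2),'turn',round(-np.degrees(y)/6,2),'F',np.round(o['wrist_force'],1),'w',round(o['width'],4),'q6',round(o['joint_positions'][5],2))
E
python3 -c "
from h import *
go(FIX,(-12,-90,130)); go(FIX,(-12,-90,39))"
```

```text
t 0.1 cur [-186.   774.1  204.4] d [-22.98 -26.74   3.03] turn -4.88 F [-0.  -0.7  0.6] w 0.0939 q6 -0.1
t 0.1 cur [-186.   774.1  204.4] d [-22.98 -26.73   6.67] turn -4.88 F [-0.  -0.7  0.6] w 0.0939 q6 -0.1
```

Emit:
servo_tool --pt "-22.98 -26.74 1 -4.88 0" --pt "-22.98 -26.74 1 -4.88 0" --pt "-22.98 -26.74 1 -4.88 0" --pt "-22.98 -26.74 1 -4.88 0" --pt "-22.98 -26.74 1 -4.88 0" --pt "-22.98 -26.74 1 -4.88 0" --pt "-22.98 -26.74 1 -4.88 0" --pt "-22.98 -26.74 1 -4.88 0" --pt "-22.98 -26.74 1 -4.88 0" --pt "-22.98 -26.74 1 -4.88 0"

```text
time: 0.93
tool_pos: [0.3224, 0.1557, 0.1937]
ee_rot: [3.141, 0.0, -2.912]
wrist_force: [1.1, -0.2, -0.1]
width: 0.094
finger_force: 0.0
```

```bash
python3 -c "
from h import *
go(FIX,(-12,-90,130))"
```

```text
t 0.93 cur [-105.5  373.1  193.7] d [ -3.73 -18.53   2.55] turn 0.01 F [ 1.1 -0.2 -0.1] w 0.094 q6 -1.51
```

Emit:
servo_tool --pt "-3.73 -18.53 2.5 0 0" --pt "-3.73 -18.53 2.5 0 0" --pt "-3.73 -18.53 2.5 0 0" --pt "-3.73 -18.53 2.5 0 0" --pt "-3.73 -18.53 2.5 0 0" --pt "-3.73 -18.53 2.5 0 0" --pt "-3.73 -18.53 2.5 0 0" --pt "-3.73 -18.53 2.5 0 0" --pt "-3.73 -18.53 2.5 0 0" --pt "-3.73 -18.53 2.5 0 0"

```text
time: 1.77
tool_pos: [0.4939, -0.2202, 0.1384]
ee_rot: [3.141, -0.0, -2.913]
wrist_force: [0.4, 0.6, 0.3]
width: 0.094
finger_force: 0.0
```

Emit:
servo_tool --pt "0 0 0 0 0" --pt "0 0 0 0 0" --pt "0 0 0 0 0"

```text
time: 2.02
tool_pos: [0.4933, -0.2178, 0.1386]
ee_rot: [3.14, -0.001, -2.913]
wrist_force: [-0.1, 0.8, -1.1]
width: 0.0944
finger_force: 0.0
```

```bash
python3 -c "
from h import *
go(FIX,(-12,-90,39))
s=snap('scene','s1'); print(robot.get_obs()['ee_rot'])
cv2.imwrite('pics/s1c.png',cv2.resize(s['image'][80:200,120:320],None,fx=4,fy=4,interpolation=cv2.INTER_CUBIC))"
```

```text
t 2.02 cur [-23.9 -29.4 138.6] d [-0.48 -2.43  3.98] turn -0.0 F [-0.1  0.8 -1.1] w 0.0944 q6 -2.32
[ 3.14064182e+00 -2.85796034e-04 -2.91175729e+00]
```

View pics/s1c.png

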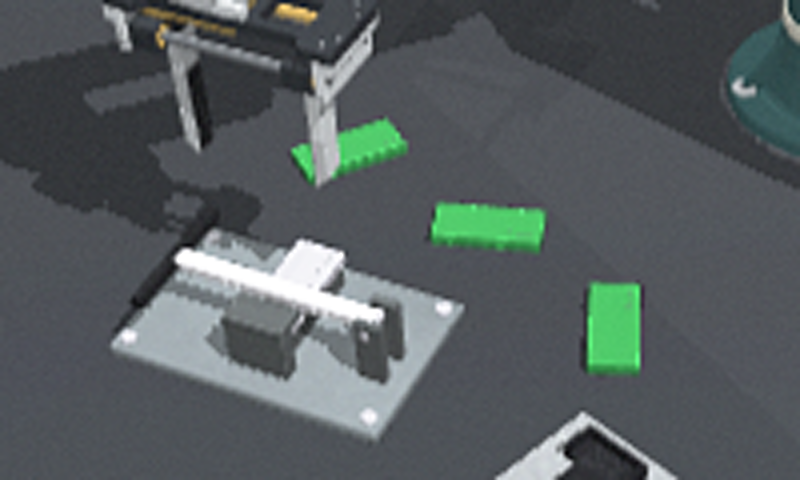

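The gripper is hovering over the fixture, aligned and clear. Next I move over the grip point and go down.

Emit:
servo_tool --pt "-0.48 -2.43 0 0 0" --pt "-0.48 -2.43 0 0 0" --pt "-0.48 -2.43 1 0 0" --pt "-0.48 -2.43 2 0 0" --pt "-0.48 -2.43 3 0 0" --pt "-0.48 -2.43 3.5 0 0" --pt "-0.48 -2.43 3.8 0 0" --pt "-0.48 -2.43 3.98 0 0" --pt "-0.48 -2.43 3.98 0 0" --pt "-0.48 -2.43 3.98 0 0"

```text
time: 2.9
tool_pos: [0.5202, -0.2748, 0.0414]
ee_rot: [-3.14, 0.002, -2.912]
wrist_force: [0.1, 0.2, -0.3]
width: 0.094
finger_force: 0.0
```

```bash
python3 -c "
from h import *
go(FIX,(-12,-90,39))"
```

```text
t 2.9 cur [-10.7 -91.1  41.4] d [0.05 0.04 0.1 ] turn 0.0 F [ 0.1  0.2 -0.3] w 0.094 q6 -2.38
```

Emit:
servo_tool --pt "0 0 0.1 0 1" --pt "0 0 0.1 0 1" --pt "0 0 0.1 0 1" --pt "0 0 0.1 0 1" --pt "0 0 0.1 0 1" --pt "0 0 0.1 0 1" --pt "0 0 0.1 0 1" --pt "0 0 0.1 0 1" --pt "0 0 0.1 0 1" --pt "0 0 0.1 0 1"

```text
time: 3.73
tool_pos: [0.5193, -0.2747, 0.0373]
ee_rot: [3.141, -0.0, -2.912]
wrist_force: [0.1, -0.4, -0.0]
width: 0.0308
finger_force: 0.0
```

```bash
python3 -c "
from h import *
go(FIX,(-12,-90,39))
# arc from theta=0
for th in np.arange(0,1.95,.1): print(round(th,2),np.round([(1-np.cos(th))*6.8,np.sin(th)*6.8],2))"
```

```text
t 3.73 cur [-11.5 -90.7  37.3] d [ 0.02  0.03 -0.07] turn -0.0 F [ 0.1 -0.4 -0. ] w 0.0308 q6 -2.38
0.0 [0. 0.]
0.1 [0.03 0.68]
0.2 [0.14 1.35]
0.3 [0.3  2.01]
0.4 [0.54 2.65]
0.5 [0.83 3.26]
0.6 [1.19 3.84]
0.7 [1.6  4.38]
0.8 [2.06 4.88]
0.9 [2.57 5.33]
1.0 [3.13 5.72]
1.1 [3.72 6.06]
1.2 [4.34 6.34]
1.3 [4.98 6.55]
1.4 [5.64 6.7 ]
1.5 [6.32 6.78]
1.6 [7.  6.8]
1.7 [7.68 6.74]
1.8 [8.34 6.62]
1.9 [9.   6.43]
```

Emit:
servo_tool --pt "0 0 0 0 1" --pt "0 0 0 0 1" --pt "0 0 0 0 1" --pt "0 0 0 0 1" --pt "0 0 0 0 1" --pt "0 0 0 0 1" --pt "0 0 0 0 1"

```text
time: 4.32
tool_pos: [0.5196, -0.276, 0.0375]
ee_rot: [-3.139, 0.0, -2.913]
wrist_force: [1.9, -4.6, -2.1]
width: 0.0112
finger_force: 30.0
```

```bash
python3 -c "
from h import *
go(FIX,(-12,-90,39))"
```

```text
t 4.32 cur [-11.5 -92.1  37.5] d [ 0.02  0.08 -0.06] turn -0.0 F [ 1.9 -4.6 -2.1] w 0.0112 q6 -2.38
```

Emit:
servo_tool --pt "0 0.02 -0.54 0 1" --pt "0 0.09 -1.08 0 1" --pt "0 0.2 -1.62 0 1" --pt "0 0.34 -2.14 0 1" --pt "0 0.54 -2.65 0 1" --pt "0 0.77 -3.14 0 1" --pt "0 1.04 -3.61 0 1" --pt "0 1.35 -4.06 0 1" --pt "0 1.69 -4.49 0 1" --pt "0 2.06 -4.88 0 1"

```text
time: 5.15
tool_pos: [0.5085, -0.2274, 0.1618]
ee_rot: [-3.134, 0.002, -2.914]
wrist_force: [2.2, -7.9, 2.8]
width: 0.0112
finger_force: 30.0
```

```bash
python3 -c "
from h import *
go(FIX,(-12,-90,39))
for th in np.arange(.8,1.95,.1): print(round(th,2),np.round([(np.cos(.8)-np.cos(th))*6.8,(np.sin(th)-np.sin(.8))*6.8],2))"
```

```text
t 5.15 cur [-11.3 -42.3 161.8] d [ 0.04 -1.87  4.93] turn -0.02 F [ 2.2 -7.9  2.8] w 0.0112 q6 -2.32
0.8 [0. 0.]
0.9 [0.51 0.45]
1.0 [1.06 0.84]
1.1 [1.65 1.18]
1.2 [2.27 1.46]
1.3 [2.92 1.67]
1.4 [3.58 1.82]
1.5 [4.26 1.9 ]
1.6 [4.94 1.92]
1.7 [5.61 1.87]
1.8 [6.28 1.74]
1.9 [6.94 1.56]
```

Emit:
servo_tool --pt "0 0.51 -0.45 0 1" --pt "0 1.06 -0.84 0 1" --pt "0 1.65 -1.18 0 1" --pt "0 2.27 -1.46 0 1" --pt "0 2.92 -1.67 0 1" --pt "0 3.58 -1.82 0 1" --pt "0 4.26 -1.9 0 1" --pt "0 4.94 -1.92 0 1" --pt "0 5.61 -1.87 0 1" --pt "0 6.28 -1.74 0 1"

```text
time: 5.98
tool_pos: [0.4727, -0.0715, 0.2053]
ee_rot: [-3.138, 0.004, -2.913]
wrist_force: [2.1, -3.2, 0.3]
width: 0.0112
finger_force: 30.0
```

Emit:
servo_tool --pt "0 0.3 0.08 0 1" --pt "0 0.3 0.08 0 1" --pt "0 0.3 0.08 0 1"

```text
time: 6.23
tool_pos: [0.4706, -0.0623, 0.2024]
ee_rot: [3.139, 0.003, -2.91]
wrist_force: [0.3, 3.7, 6.5]
width: 0.0112
finger_force: 30.0
```

```bash
python3 -c "
from h import *
go(FIX,(-12,-90,39))"
```

```text
t 6.23 cur [-10.7 127.2 202.4] d [ 0.09 -8.71  6.51] turn 0.02 F [0.3 3.7 6.5] w 0.0112 q6 -2.06
```

Emit:
servo_tool --pt "0 0 0 0 0.4" --pt "0 0 0 0 0.4" --pt "0 0 0 0 0.4" --pt "0 0 0 0 0.4" --pt "0 0 0 0 0.2" --pt "0 0 0 0 0" --pt "0 0 -1 0 0" --pt "0 0 -2 0 0" --pt "0 0 -3 0 0" --pt "0 0 -3 0 0"

```text
time: 7.07
tool_pos: [0.4721, -0.0649, 0.2815]
ee_rot: [-3.137, 0.008, -2.913]
wrist_force: [-0.0, -0.2, 0.3]
width: 0.0741
finger_force: 0.0
```

```bash
python3 -c "
from h import *
go(FIX,(-28,0,100)); go(FIX,(-28,0,35))
a=snap('scene','s2')['image'][60:210,120:320];b=snap('top','t2')['image'][130:230,260:393]
cv2.imwrite('pics/c2.png',np.hstack([cv2.resize(a,(400,300),interpolation=3),cv2.resize(b,(400,300),interpolation=3)]))"
```

```text
t 7.07 cur [ -9.8 124.2 281.5] d [ 0.79 -4.94  7.27] turn -0.0 F [-0.  -0.2  0.3] w 0.0741 q6 -2.06
t 7.07 cur [ -9.8 124.2 281.5] d [ 0.81 -4.93  9.87] turn -0.0 F [-0.  -0.2  0.3] w 0.0741 q6 -2.06
```

View pics/c2.png

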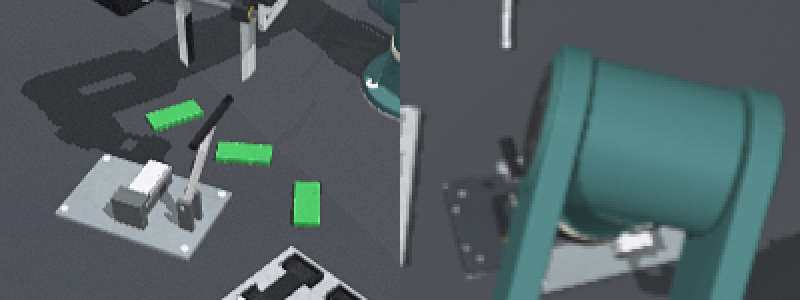

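The bar is standing open past upright and the plate is exposed. Now I move over the plate's front part.

Emit:
servo_tool --pt "0.9 -4.94 0 0 0" --pt "0.9 -4.94 0 0 0" --pt "0.9 -4.94 0 0 0" --pt "0.9 -4.94 1.5 0 0" --pt "0.9 -4.94 3 0 0" --pt "0.9 -4.94 4.5 0 0" --pt "0.9 -4.94 6 0 0" --pt "0.9 -4.94 7 0 0" --pt "0.9 -4.94 7.2 0 0" --pt "0.9 -4.94 7.2 0 0"

```text
time: 8.0
tool_pos: [0.4739, -0.1885, 0.0921]
ee_rot: [3.136, -0.006, -2.912]
wrist_force: [0.4, -0.9, -0.6]
width: 0.094
finger_force: 0.0
```

```bash
python3 -c "
from h import *
go(FIX,(-32,0,35))
a=snap('scene','s3')['image'][60:210,120:320]
cv2.imwrite('pics/c3.png',cv2.resize(a,None,fx=4,fy=4,interpolation=3))"
```

```text
t 8.0 cur [-36.1   3.5  92.1] d [-0.18 -0.15  2.28] turn -0.0 F [ 0.4 -0.9 -0.6] w 0.094 q6 -2.29
```

View pics/c3.png

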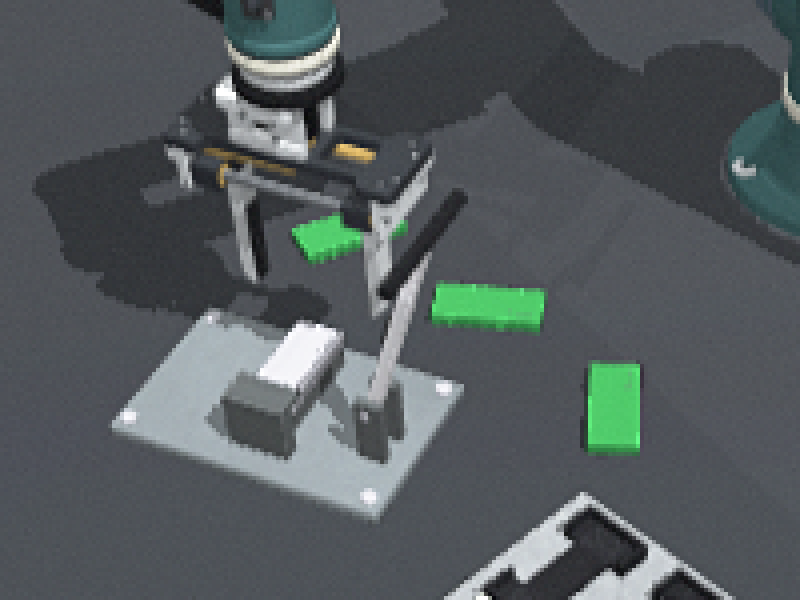

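The fingers straddle the plate, and the bar and handle are clear of the body. Next I lower and grip.

Emit:
servo_tool --pt "-0.18 -0.15 0.6 0 0" --pt "-0.18 -0.15 1.2 0 0" --pt "-0.18 -0.15 1.8 0 0" --pt "-0.18 -0.15 2.28 0 0.3" --pt "-0.18 -0.15 2.28 0 0.4" --pt "-0.18 -0.15 2.28 0 0.45" --pt "-0.18 -0.15 2.28 0 0.45" --pt "-0.18 -0.15 2.28 0 0.45" --pt "-0.18 -0.15 2.28 0 0.45" --pt "-0.18 -0.15 2.28 0 0.45"

```text
time: 8.88
tool_pos: [0.4821, -0.1926, 0.0398]
ee_rot: [-3.141, 0.001, -2.912]
wrist_force: [0.1, 0.5, 0.4]
width: 0.0529
finger_force: 0.0
```

```bash
python3 -c "
from h import *
go(FIX,(-32,0,35))"
```

```text
t 8.88 cur [-29.1  -2.4  39.8] d [0.12 0.09 0.19] turn -0.0 F [0.1 0.5 0.4] w 0.0529 q6 -2.29
```

Emit:
servo_tool --pt "0.1 0.05 0.2 0 0.45" --pt "0.1 0.05 0.2 0 0.5" --pt "0.1 0.05 0.2 0 1" --pt "0.1 0.05 0.2 0 1" --pt "0.1 0.05 0.2 0 1" --pt "0.1 0.05 0.2 0 1" --pt "0.1 0.05 0.2 0 1" --pt "0.1 0.05 0.2 0 1"

```text
time: 9.55
tool_pos: [0.4786, -0.1916, 0.0336]
ee_rot: [3.141, -0.001, -2.912]
wrist_force: [0.3, -1.4, -0.9]
width: 0.0398
finger_force: 30.0
```

```bash
python3 -c "
from h import *
go(FIX,(-32,0,35))"
```

```text
t 9.55 cur [-32.3  -0.6  33.6] d [-0.01  0.02 -0.06] turn -0.0 F [ 0.3 -1.4 -0.9] w 0.0398 q6 -2.29
```

Emit:
servo_tool --pt "0.15 0 0 0 1" --pt "0.3 0 0 0 1" --pt "0.45 0 0 0 1" --pt "0.6 0 0 0 1" --pt "0.8 0 0 0 1" --pt "1.0 0 0 0 1" --pt "1.2 0 0 0 1" --pt "1.36 0 0 0 1" --pt "1.36 0 0 0 1" --pt "1.36 0 0 0 1"

```text
time: 10.38
tool_pos: [0.4454, -0.1995, 0.0339]
ee_rot: [3.141, -0.0, -2.913]
wrist_force: [-0.5, 0.1, -2.8]
width: 0.0398
finger_force: 30.0
```

```bash
python3 -c "
from h import *
go(FIX,(-32,0,35))"
```

```text
t 10.38 cur [-66.4  -0.7  33.9] d [-1.38  0.03 -0.05] turn -0.0 F [-0.5  0.1 -2.8] w 0.0398 q6 -2.34
```

Emit:
servo_tool --pt "0 0 0 0 0.47" --pt "0 0 0 0 0.47" --pt "0 0 -0.12 0 0.47" --pt "-0.3 0 -0.12 0 0.47" --pt "-0.6 0 -0.12 0 0.47" --pt "-0.9 0 -0.12 0 0.47" --pt "-1.2 0 -0.12 0 0.47" --pt "-1.3 0 -0.12 0 0.47" --pt "-1.3 0 -0.12 0 0.47" --pt "-1.3 0 -0.12 0 0.47"

```text
time: 11.22
tool_pos: [0.4775, -0.1918, 0.0366]
ee_rot: [3.141, -0.001, -2.912]
wrist_force: [0.0, 0.1, 0.6]
width: 0.0501
finger_force: 0.0
```

```bash
python3 -c "
from h import *
go(FIX,(-34,0,37))
a=snap('scene','s4')['image'][90:200,120:267]
cv2.imwrite('pics/c4.png',cv2.resize(a,None,fx=5,fy=5,interpolation=3))"
```

```text
t 11.22 cur [-33.4  -0.5  36.6] d [ 0.03  0.02 -0.02] turn 0.0 F [0.  0.1 0.6] w 0.0501 q6 -2.29
```

View pics/c4.png

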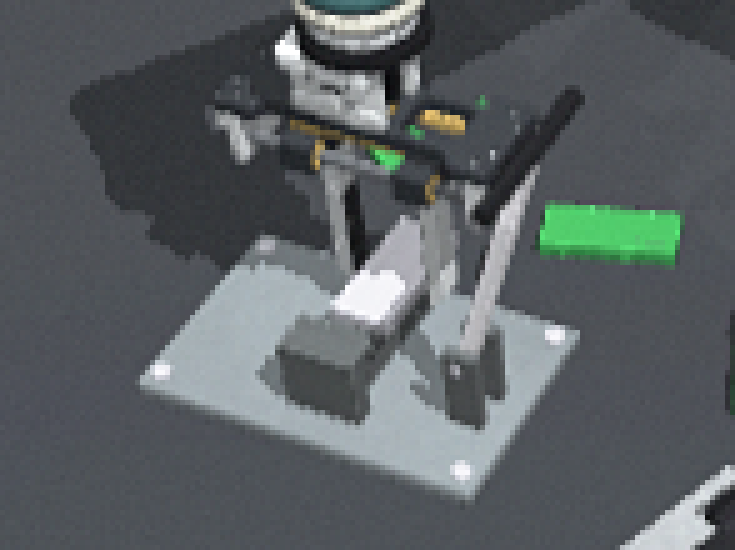

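```bash
python3 -c "
from h import *
s=load('s4')
W=lambda M:R.from_euler('z',FIX[2]).apply(np.array(M)/1000)+[FIX[0],FIX[1],0]
print(((proj(s,W([(33,-25,60),(33,25,60),(11,-20,50),(11,20,50),(45,-20,50),(45,20,50),(-79,20,50),(-79,-20,50)]))-[120,90])*5).round())"
```

```text
[[302. 310.]
 [376. 333.]
 [330. 301.]
 [389. 320.]
 [302. 337.]
 [361. 356.]
 [458. 228.]
 [401. 211.]]
```

Plate's rear edge (about 330,301 to 389,320) matches the prediction: it's clear of the lip. Grip and lift.

Emit:
servo_tool --pt "0 0 0 0 1" --pt "0 0 0 0 1" --pt "0 0 0 0 1" --pt "0 0 0 0 1" --pt "0 0 -0.2 0 1" --pt "0 0 -0.4 0 1" --pt "0 0 -0.8 0 1" --pt "0 0 -1.2 0 1" --pt "0 0 -1.6 0 1" --pt "0 0 -1.6 0 1"

```text
time: 12.1
tool_pos: [0.4794, -0.193, 0.0804]
ee_rot: [-3.138, 0.005, -2.912]
wrist_force: [0.6, 1.1, -2.6]
width: 0.0396
finger_force: 30.0
```

Emit:
servo_tool --pt "0 0 -0.6 0 1" --pt "0 0 -1.6 0 1" --pt "0 0 -2.6 0 1" --pt "0 0 -3.6 0 1" --pt "0 0 -4.6 0 1" --pt "0 0 -5.6 0 1" --pt "0 0 -6.6 0 1" --pt "0 0 -7.6 0 1" --pt "0 0 -8.6 0 1" --pt "0 0 -8.6 0 1"

```text
time: 12.93
tool_pos: [0.4792, -0.193, 0.2983]
ee_rot: [-3.134, 0.009, -2.912]
wrist_force: [0.4, -0.5, -2.0]
width: 0.0393
finger_force: 30.0
```

```bash
python3 -c "
from h import *
go(BAY,(0,0,280))"
```

```text
t 12.93 cur [ -19.4 -285.7  298.3] d [-4.75 10.42  0.7 ] turn 3.44 F [ 0.4 -0.5 -2. ] w 0.0393 q6 -2.29
```

Emit:
servo_tool --pt "-0.5 1 0 0.3 1" --pt "-1 2.2 0 0.7 1" --pt "-1.6 3.5 0 1.1 1" --pt "-2.2 4.8 0 1.6 1" --pt "-2.8 6.1 0 2 1" --pt "-3.4 7.4 0 2.5 1" --pt "-4 8.7 0 2.9 1" --pt "-4.4 9.6 0 3.2 1" --pt "-4.7 10.2 0 3.4 1" --pt "-4.75 10.42 0 3.44 1"

```text
time: 13.77
tool_pos: [0.5336, 0.0913, 0.2897]
ee_rot: [3.141, -0.003, 3.014]
wrist_force: [-0.0, 0.1, -3.1]
width: 0.0396
finger_force: 30.0
```

Emit:
servo_tool --pt "0 0 1 0 1" --pt "0 0 2 0 1" --pt "0 0 3 0 1" --pt "0 0 4 0 1" --pt "0 0 5 0 1" --pt "0 0 6 0 1" --pt "0 0 7 0 1" --pt "0 0 8 0 1" --pt "0 0 8 0 1" --pt "0 0 8 0 1"

```text
time: 14.6
tool_pos: [0.5319, 0.0878, 0.0897]
ee_rot: [-3.14, -0.005, 3.01]
wrist_force: [-0.4, 0.8, -2.5]
width: 0.0399
finger_force: 30.0
```

Emit:
servo_tool --pt "0 0 0 0 1" --pt "0 0 0 0 1" --pt "0 0 0 0 1"

```text
time: 14.85
tool_pos: [0.5353, 0.0885, 0.0942]
ee_rot: [3.141, 0.004, 3.011]
wrist_force: [-0.3, 0.8, -2.3]
width: 0.0396
finger_force: 30.0
```

```bash
python3 -c "
from h import *
go(BAY,(0,0,17))
a=snap('scene','s5')['image'][110:260,190:340]; b=snap('top','t5')['image'][130:280,150:350]
cv2.imwrite('pics/c5.png',cv2.resize(a,(600,600),interpolation=3))"
```

```text
t 14.85 cur [-0.6  0.8 94.2] d [-0.01 -0.03  3.09] turn 0.0 F [-0.3  0.8 -2.3] w 0.0396 q6 -1.38
```

View pics/c5.png

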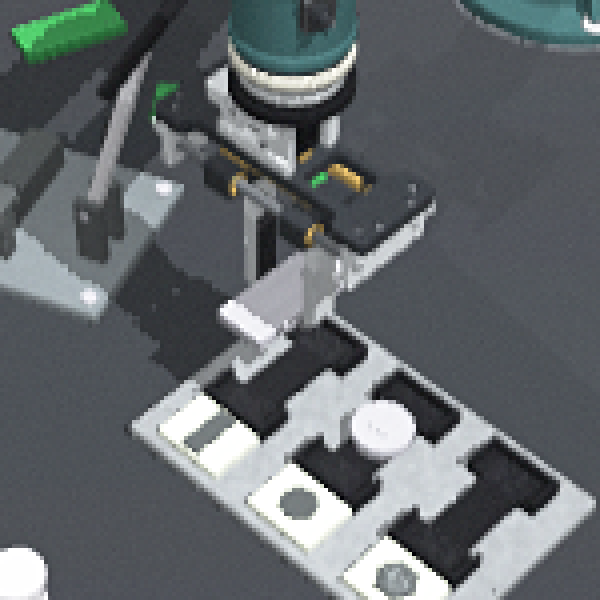

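```bash
python3 -c "
from h import *
s=load('s5')
W=lambda F,M:R.from_euler('z',F[2]).apply(np.array(M)/1000)+[F[0],F[1],0]
q=lambda M,F=BAY:((proj(s,W(F,M))-[190,110])*4).round().tolist()
print('plate end top/bot',q([(44.4,20.8,107),(44.4,-19.2,107),(44.4,20.8,97),(44.4,-19.2,97)]))
print('label',q([(97,27,20),(97,-27,20),(55,-27,20),(55,27,20)]))
print('wall outer top',q([(54,28,26),(54,-28,26),(-54,-28,26),(-54,28,26)]))
print('pocket floor inner far corners',q([(-50,24,26),(-50,-24,26)]))
print('label glyph', q([(76+19,8,22),(76+19,-8,22),(76-19,-8,22),(76-19,8,22)]))"
```

```text
plate end top/bot [[260.0, 339.0], [216.0, 307.0], [260.0, 349.0], [217.0, 317.0]]
label [[212.0, 473.0], [156.0, 428.0], [200.0, 394.0], [256.0, 437.0]]
wall outer top [[258.0, 431.0], [200.0, 386.0], [308.0, 303.0], [366.0, 344.0]]
pocket floor inner far corners [[358.0, 344.0], [308.0, 309.0]]
label glyph [[194.0, 453.0], [178.0, 440.0], [218.0, 408.0], [234.0, 421.0]]
```

Plate end (about 218,306 to 263,340), label and tray all match the model within about a pixel. Next I lower slowly.

Emit:
servo_tool --pt "0 0 0.5 0 1" --pt "0 0 1 0 1" --pt "0 0 1.5 0 1" --pt "0 0 2 0 1" --pt "0 0 2.3 0 1" --pt "0 0 2.5 0 1" --pt "0 0 2.7 0 1" --pt "0 0 2.8 0 1" --pt "0 0 2.8 0 1" --pt "0 0 2.8 0 1"

```text
time: 15.78
tool_pos: [0.5343, 0.0886, 0.0223]
ee_rot: [3.141, 0.001, 3.011]
wrist_force: [0.5, 0.8, -2.0]
width: 0.0394
finger_force: 30.0
```

Emit:
servo_tool --pt "0 0 0 0 1" --pt "0 0 0 0 1" --pt "0 0 0 0 1"

```text
time: 16.03
tool_pos: [0.5343, 0.0887, 0.0225]
ee_rot: [3.141, 0.001, 3.011]
wrist_force: [0.9, -0.1, -2.3]
width: 0.0396
finger_force: 30.0
```

```bash
python3 -c "
from h import *
go(BAY,(0,0,14.6))"
```

```text
t 16.03 cur [-1.6  0.8 22.5] d [-0.06 -0.03  0.32] turn 0.0 F [ 0.9 -0.1 -2.3] w 0.0396 q6 -1.38
```

Emit:
servo_tool --pt "-0.06 -0.03 0.05 0 1" --pt "-0.06 -0.03 0.1 0 1" --pt "-0.06 -0.03 0.15 0 1" --pt "-0.06 -0.03 0.2 0 1" --pt "-0.06 -0.03 0.24 0 1" --pt "-0.06 -0.03 0.28 0 1" --pt "-0.06 -0.03 0.32 0 1" --pt "-0.06 -0.03 0.32 0 1" --pt "-0.06 -0.03 0.32 0 1"

```text
time: 16.78
tool_pos: [0.5352, 0.0877, 0.0148]
ee_rot: [3.142, -0.0, 3.011]
wrist_force: [-4.0, -0.3, 4.4]
width: 0.0397
finger_force: 30.0
```

```bash
python3 -c "
from h import *
go(BAY,(0,0,14.6))"
```

```text
t 16.78 cur [-0.6 -0.1 14.8] d [-0.02  0.    0.01] turn 0.0 F [-4.  -0.3  4.4] w 0.0397 q6 -1.38
```

Emit:
servo_tool --pt "0 0 0 0 0.44" --pt "0 0 0 0 0.44" --pt "0 0 0 0 0.44" --pt "0 0 0 0 0.44" --pt "0 0 -0.3 0 0.44" --pt "0 0 -0.8 0 0.44" --pt "0 0 -1.5 0 0.44" --pt "0 0 -2.5 0 0.44" --pt "0 0 -3.5 0 0.44" --pt "0 0 -4.5 0 0.44"

```text
time: 17.62
tool_pos: [0.5352, 0.0877, 0.1279]
ee_rot: [3.141, 0.0, 3.011]
wrist_force: [1.1, 0.5, 0.3]
width: 0.0524
finger_force: 0.0
```

Emit:
servo_tool --pt "1 0 -1 0 0.44" --pt "2 0 -2 0 0.44" --pt "3 0 -3 0 0.44" --pt "4 0 -3 0 0.44" --pt "5 0 -3 0 0.44" --pt "6 0 -3 0 0.44" --pt "6 0 -3 0 0.44" --pt "6 0 -3 0 0.44" --pt "6 0 -3 0 0.44"

```text
time: 18.37
tool_pos: [0.3872, 0.1072, 0.2019]
ee_rot: [3.141, 0.002, 3.011]
wrist_force: [0.3, -1.0, 0.0]
width: 0.0528
finger_force: 0.0
```

```bash
python3 -c "
from h import *
go(BAY,(0,0,14.6))
a=snap('scene','s6')['image'][80:260,140:340]; b=snap('top','t6')['image'][130:250,170:370]
cv2.imwrite('pics/c6.png',np.hstack([cv2.resize(a,(400,360),interpolation=3),cv2.resize(b,(400,360),interpolation=3)]))"
```

```text
t 18.37 cur [-1.499e+02 -1.000e-01  2.019e+02] d [-5.98 -0.    7.5 ] turn 0.0 F [ 0.3 -1.   0. ] w 0.0528 q6 -1.31
```

View pics/c6.png

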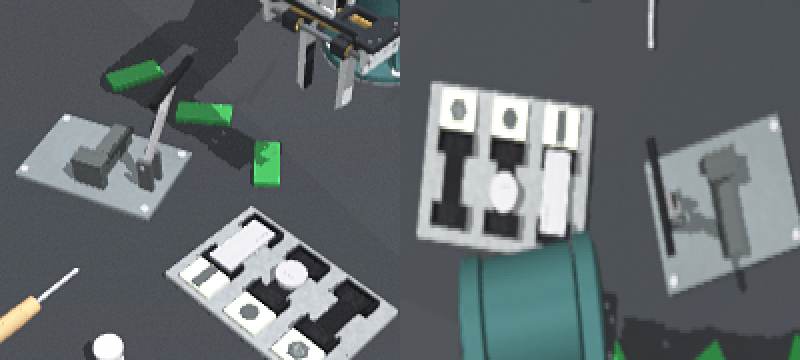

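The plate lies in its bay at scene crop (242,245) and top crop (556,193), and the bar stands open. I'll check numerically that it's fully down.

```bash
python3 -c "
from h import *
for n in('s6','t6'):
    s=load(n)
    W=lambda M:R.from_euler('z',BAY[2]).apply(np.array(M)/1000)+[BAY[0],BAY[1],0]
    P=proj(s,W([(45,20,28),(45,-20,28),(-45,-20,28),(-45,20,28)]))
    g=s['image'].min(2); up=8; c=P.mean(0)
    x0,y0=(c-35).astype(int); G=cv2.resize(g[y0:y0+70,x0:x0+70],None,fx=up,fy=up,interpolation=cv2.INTER_CUBIC)
    for th in(130,160,185,200):
        k,l,st,ce=cv2.connectedComponentsWithStats((G>th).astype(np.uint8))
        i=l[280,280]
        pts=np.argwhere(l==i)[:,::-1].astype(np.float32); r=cv2.boxPoints(cv2.minAreaRect(pts))/up+[x0,y0]
        print(n,th,i,st[i][4]/64,r.round(1).tolist(),(ce[i]/up+[x0,y0]).round(1))
    print(P.round(1).tolist(),cv2.contourArea(P.astype(np.float32)),c.round(1))
"
```

```text
s6 130 2 1932.265625 [[225.0, 183.0], [294.9, 183.0], [294.9, 234.9], [225.0, 234.9]] [262.1 213.2]
s6 160 2 1814.171875 [[225.0, 183.1], [294.9, 183.1], [294.9, 234.9], [225.0, 234.9]] [262.1 213.4]
s6 185 1 1662.359375 [[225.0, 183.4], [294.9, 183.4], [294.9, 234.9], [225.0, 234.9]] [262.1 213.7]
s6 200 1 1290.4375 [[223.3, 215.9], [267.8, 181.7], [296.0, 218.4], [251.5, 252.6]] [259.  213.1]
[[254.8, 213.9], [244.4, 205.9], [266.9, 188.4], [277.3, 195.8]] 357.45757069974206 [260.8 201. ]
t6 130 1 2011.78125 [[208.3, 213.2], [212.0, 159.7], [266.6, 163.5], [262.9, 217.0]] [238.4 185.7]
t6 160 1 1799.59375 [[208.9, 213.0], [212.0, 160.2], [266.0, 163.3], [262.9, 216.1]] [238.1 185.4]
t6 185 1 1607.4375 [[212.0, 160.8], [265.2, 160.8], [265.2, 213.4], [212.0, 213.4]] [237.8 185.3]
t6 200 2 684.078125 [[225.1, 203.4], [235.1, 160.5], [261.6, 166.7], [251.6, 209.6]] [245.8 185.4]
[[243.2, 179.6], [255.4, 180.9], [252.4, 208.4], [239.9, 207.0]] 343.26749435369857 [247.7 194. ]
```

```bash
python3 -c "
from h import *
W=lambda M:R.from_euler('z',BAY[2]).apply(np.array(M)/1000)+[BAY[0],BAY[1],0]
for n in('s6','t6'):
    s=load(n); g=s['image'].min(2).astype(np.float32)
    f=lambda M:cv2.remap(g,*[a.reshape(1,-1).astype(np.float32) for a in proj(s,W(M)).T],cv2.INTER_CUBIC)[0].round().astype(int).tolist()
    X=np.arange(-60,62,3)
    for y in(-14,14): print(n,'along y',y,list(zip(X.tolist(),f([(x,y,28) for x in X]))))
    Y=np.arange(-30,31,3)
    for x in(-38,38): print(n,'across x',x,list(zip(Y.tolist(),f([(x,y,28) for y in Y]))))
"
```

```text
s6 along y -14 [(-60, 94), (-57, 193), (-54, 150), (-51, 47), (-48, 16), (-45, 45), (-42, 216), (-39, 255), (-36, 252), (-33, 250), (-30, 252), (-27, 247), (-24, 244), (-21, 250), (-18, 247), (-15, 247), (-12, 244), (-9, 241), (-6, 242), (-3, 243), (0, 244), (3, 243), (6, 244), (9, 241), (12, 240), (15, 244), (18, 244), (21, 243), (24, 242), (27, 240), (30, 245), (33, 245), (36, 247), (39, 249), (42, 251), (45, 253), (48, 167), (51, 53), (54, 7), (57, 133), (60, 263)]
s6 along y 14 [(-60, 85), (-57, 183), (-54, 149), (-51, 59), (-48, 15), (-45, 32), (-42, 218), (-39, 248), (-36, 227), (-33, 228), (-30, 240), (-27, 236), (-24, 236), (-21, 238), (-18, 243), (-15, 230), (-12, 238), (-9, 242), (-6, 242), (-3, 241), (0, 241), (3, 241), (6, 242), (9, 241), (12, 241), (15, 241), (18, 241), (21, 242), (24, 242), (27, 241), (30, 241), (33, 242), (36, 241), (39, 240), (42, 243), (45, 246), (48, 155), (51, 64), (54, 11), (57, 81), (60, 257)]
s6 across x -38 [(-30, 186), (-27, 84), (-24, 31), (-21, 25), (-18, 219), (-15, 273), (-12, 248), (-9, 245), (-6, 247), (-3, 247), (0, 248), (3, 247), (6, 
[... 1078 characters left out ...]
(6, 239), (9, 239), (12, 239), (15, 239), (18, 239), (21, 239), (24, 239), (27, 239), (30, 238), (33, 238), (36, 239), (39, 241), (42, 237), (45, 192), (48, 132), (51, 190), (54, 251), (57, 257), (60, 256)]
t6 across x -38 [(-30, 117), (-27, 83), (-24, 43), (-21, 71), (-18, 190), (-15, 237), (-12, 241), (-9, 241), (-6, 241), (-3, 243), (0, 245), (3, 245), (6, 245), (9, 241), (12, 236), (15, 240), (18, 239), (21, 195), (24, 106), (27, 105), (30, 171)]
t6 across x 38 [(-30, 123), (-27, 89), (-24, 46), (-21, 73), (-18, 174), (-15, 239), (-12, 241), (-9, 237), (-6, 237), (-3, 237), (0, 237), (3, 239), (6, 239), (9, 237), (12, 238), (15, 241), (18, 239), (21, 192), (24, 105), (27, 91), (30, 179)]
```

```bash
python3 -c "
from bench import robot
print(robot.close_job())"
```

```text
the job is handed in; nothing more can be done
None
```

The job is handed in after about 18 s of the 59 s limit: the clamp bar stands open at about 1.85 rad and the plate lies flat and fully down in its own bay, gently set down, with the gripper well clear; the hand-in call returned no verdict.

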